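# Back the wedge out from under the hot-well lid and latch it

### The job

The heavy lid of the hot-food well is propped ajar on a yellow wedge: draw the wedge straight back out by its black grip in short tugs of 2 to 3 cm, letting the lid settle on the wedge for about half a second after each, so that it comes down gently and never drops (the small last step off the thin end does no harm). When the lid is fully shut, swing the red turnbutton all the way over it, and leave the wedge lying in the blue tray. Leave the stack of meal trays, squeeze bottle and shaker standing where they are.

Things in the scene. Friction and masses are not known exactly. Their poses are not given: they have to be found in the camera images.
- well: Fixed steel collar of a hot-food well, 285 x 310 x 40 mm high. Origin at counter level under the middle of the shut lid's front edge; x points from that edge to the hinge, away from the robot. The flat deck (top at 40 mm) reaches from x = -85 mm (front face) to 20 mm beyond the lid's edge. The lid covers x 0 to 170, y -150 to 150 mm. Place and heading vary.
- lid (a joint): Angle of the lid (rad): 0 fully shut, growing as the front edge rises. Aluminium panel 170 x 300 x 20 mm, about 1.2 kg, hinged along its far edge, 40 mm above the counter, low black bar handle on top; falls shut unless propped. Starts resting on the wedge at about 0.14 to 0.19. Shut, its top is 60 mm above the counter.
- wedge: Loose wedge, 0.12 kg, on the deck, thin end under the lid. Origin on the underside where taper meets grip; x to the thin end, z up. Yellow taper x = 0 (32 mm high) to 80 mm (4 mm), 40 mm wide; black grip x = -55 to -5, 24 wide (y), 36 mm high. 55 to 75 mm of taper starts under the lid; a 25 mm tug along -x lowers the lid about 0.05 rad. Pull 5 to 15 N.
- wedge_grip (a point): Point inside the wedge's black grip block at mid-width, 32 mm behind the wedge's origin and 22 mm above its underside: a good place to pinch across the 24 mm width, from above.
- wedge_mid (a point): Middle of the wedge's length: 12 mm ahead of its origin, 12 mm above its underside.
- turnbutton (a joint): Angle (rad) of the red turnbutton about the vertical axis at point pivot, growing counter-clockwise from above. 0: bar parallel to the lid's front edge, pointing to the well's -y, clear of the lid. 1.57: points to the well's +x, across the lid's top (secured). Stops at -0.8 and 1.6; starts between -0.6 and 0.1. About 1 N at the peg; stays where left.
- pivot (a point): On the turnbutton's axis, 94 mm above the counter, level with point peg; fixed on the well's deck, 20 mm in front of the lid's front edge and 105 mm to the well's -y side.
- peg (a point): Upright round red peg on the turnbutton's bar, 12 mm diameter, 34 mm tall, 45 mm from the pivot; it runs from the bar's top (72 mm above the counter) to 106 mm; this point is on its centre line at 94 mm. The bar is 18 mm wide, 8 mm thick, its underside 4 mm above the shut lid.
- tray: Fixed shallow open blue tray on the counter, 200 (x) x 110 (y) x 25 mm high, walls and floor 4 mm. Origin at counter level under its centre. It stands at the left or at the right of the well, where the meal trays are not.
- meal_trays: Bystander: loose stack of black meal trays with a grey top one, 180 x 120 x 91 mm. Origin at the centre of its underside.
- squeeze_bottle: Bystander: red squeeze bottle, 50 mm diameter, 150 mm tall, standing on the counter in front of the well, to the left of the wedge (wedge's +y). Origin at the centre of its underside.
- shaker: Bystander: glass shaker with steel top, 52 mm diameter, 92 mm tall, standing on the counter in front of the well, to the right of the wedge. Origin at the centre of its underside.
Not all that is in view belongs to the job. Leave any green or orange look-alike of the wedge alone.

How it is judged:
On the way, in this order (a step that is already met when the one before it is completed fails the run):
1. the lid has been let part of the way down (angle 0.035 to 0.13) and rests there, lid and wedge still (value of joint lid between 0.035 and 0.13 rad and velocity of joint lid between -0.02 and 0.02 rad/s and linear speed of wedge below 0.004 m/s), for 0.2 s.
2. the wedge is out and the lid is fully shut (value of joint lid below 0.012 rad and x of wedge_mid in the frame of well below -0.04 m), for 0.2 s.
3. the turnbutton is swung across the shut lid (value of joint turnbutton above 1.35 rad and value of joint lid below 0.012 rad), for 0.2 s.
At the end, for the whole second after the job is handed in: Lid shut (angle under 0.012 rad), turnbutton across it (angle over 1.35 rad), the wedge at rest in the tray (its middle within 80 mm along and 42 mm across of the tray's centre and below 35 mm), the three bystanders upright and within 20 mm of where they stood (all of step 3 and x of wedge_mid in the frame of tray between -0.08 and 0.08 m and y of wedge_mid in the frame of tray between -0.042 and 0.042 m and z of wedge_mid in the frame of tray below 0.035 m and linear speed of wedge below 0.02 m/s and angular speed of wedge below 0.2 rad/s and distance of each of meal_trays, squeeze_bottle, shaker from where it was at the start of the episode below 0.02 m and angle between each of meal_trays, squeeze_bottle, shaker's own z axis and vertical below 0.2 rad); the robot touches nothing.
It fails at once if the lid drops (falls faster than 1 rad/s while still open by more than 0.04 rad; the small last step off the thin end is allowed) (velocity of joint lid below -1 rad/s and value of joint lid above 0.04 rad).
It fails at once if the turnbutton is swung over (past 0.9 rad) while the lid is not shut (value of joint turnbutton above 0.9 rad and value of joint lid above 0.03 rad).
It fails at once if the stack of meal trays is pushed away more than 20 mm or tipped (distance of meal_trays from where it was at the start of the episode above 0.02 m or angle between meal_trays's own z axis and vertical above 0.2 rad).
It fails at once if the squeeze bottle is pushed away more than 20 mm or tipped (distance of squeeze_bottle from where it was at the start of the episode above 0.02 m or angle between squeeze_bottle's own z axis and vertical above 0.2 rad).
It fails at once if the shaker is pushed away more than 20 mm or tipped (distance of shaker from where it was at the start of the episode above 0.02 m or angle between shaker's own z axis and vertical above 0.2 rad).
It also fails if it takes over 67 s, if anything falls off the work surface, if the arm or the gripper's body presses on something with over 40 N, if the wrist force passes 120 N, or if a joint passes its speed limit or range.

### The arm

A 7-joint arm with a two-finger parallel gripper is mounted at the origin on the work surface. World frame = base frame: x ahead of the robot, y to its left, z up, the work surface at z = 0. Lengths are in m, angles in rad, forces in N, time in s.
With the tool pointing down it reaches from about 0.425 to 0.925 m from the base axis. Payload 6.8 kg.
Tool frame: the origin (TCP) lies on the centre line of the jaws, within the pads' length; the fingertips stand bot.finger_overhang ahead of it and the grasp point (between the pads) lies 3 mm ahead of it (bot.finger_overhang is the distance from the TCP to the fingertips, in m); z points along the fingers, y is the direction in which the jaws open and shut (so a half turn about z gives the same grasp; the last joint's range is limited). The gripper opens to 85 mm and grips with 20 to 120 N. Pads are 22 mm wide; open, the fingers measure 114 mm over their backs; the gripper's body (76 mm by 85 mm) begins 54 mm behind the grasp point. The pads swing forward as they close: fully open they stand 13 mm farther back than shut.
Start: joints at [1.167, 0.477, 0.022, 1.555, -0.011, 1.109, -0.083], TCP at [0.197, -0.646, 0.253] pointing down, gripper open.
Joint ranges: [-2.96, 2.96], [-0.34, 2.1], [-1.41, 1.46], [0.24, 2.44], [-1.37, 4.51], [0.17, 1.92], [-2.96, 2.96]. Speed limits (rad/s): [2.39, 2.39, 3.14, 3.14, 3.14, 3.14, 3.14].

### API

Orientations are given as a unit quaternion [w, x, y, z].
In Python, from station import bot gives the robot as it stands.
- The arm moves only by the tool drive_tool, never from a script. Its argument "increments" is text: rows parted by semicolons, each of 4 numbers parted by spaces: the shift along the world's x, y, z in m, then the turn about the world's z in rad. In form: tx ty tz spin; .... A call has 1 to 12 rows; each row shifts and turns the commanded pose from where the row before left it; what a row does not reach is not made up. A row lasts 1/12 s, in which the tool goes at most 41.7 mm and 7.16 degrees, less where a joint would pass 70% of its speed; a pose out of reach is approached as far as the arm can. A call is refused whole if a number of a shift passes 0.0417 or a number of a turn 0.125, either way. A call with a gripper value outside its range is refused whole. "grip" is the opening, from 0 (shut) to 1 (fully open), set as the call begins (left out, the last holds). The fingers move at their own pace and stop on an object; "squeeze" is the grip in N (left out, the last holds). Time passes only in rows, so rows that do not move let the fingers close. It gives the time, the measured TCP pose, the force and the opening at its end, in the units of the state.
- bot.get_obs(): the state, without advancing time (a new reading comes with each control period).
- bot.read_camera(name): name is "scene" or "top"; returns the picture (480x640x3 uint8, red, green, blue); there is no depth.
- bot.calibration(name): a dict with "fx", "fy", "cx", "cy" (pixels), "camera_from_world" (4x4, takes a point from world to camera coordinates). Camera axes: x right, y down, z forward; pixel columns grow to the right and rows downward; lengths in m; the calibration is good to about 2 mm. A picture is of the moment at which its call begins. calibration takes no time and is no camera call.
- bot.hand_in(): hands the job in, once; it reports no verdict.
The state is a dict: "t": time; "q": joint angles; "joint_vel": joint speeds; "joint_torque": joint torques, N m; "eef_pos": TCP position; "tool_rot": TCP orientation; "contact_force": force on the tool from outside, world axes, zero at the start; "torque": the same for the moment, N m; "gripper_width": opening from 0.0 (shut) to 1.0 (fully open).
Only numpy, scipy, OpenCV 4.12 (cv2) and the standard library are available. Lean on these libraries where they do the work, as an engineer would, in place of code of your own. Each camera call takes 0.05 s, during which the arm holds its last target.

## Working session

There is one attempt and no reset: what is moved stays moved. The work goes in short steps, Python scripts to look and compute and a tool call to move; the robot and the scene stay as the last step left them, time stands still between calls to the robot, and variables do not carry over. Pictures are saved under pics/ and viewed, and the job is handed in when it is done.

Besides the shell and the picture viewer there is one more tool, called as a command line: name --argument value ..., lists and objects as JSON in quotes. drive_tool: Moves the arm, as the interface text tells. Its arguments: {"type":"object","properties":{"increments":{"type":"string"},"grip":{"type":"number"},"squeeze":{"type":"number"}},"required":["increments"]}

```bash
mkdir -p pics; ls
python3 - <<'E'
from station import bot
import cv2,numpy as np
for n in("scene","top"):
    im=bot.read_camera(n); cv2.imwrite(f"pics/{n}0.png",im[:,:,::-1]); 
    c=bot.calibration(n); print(n,c)
print(bot.get_obs(),bot.finger_overhang)
E
```

```text
pics
scene {'fx': 461.70055183198144, 'fy': 461.70055183198144, 'cx': 325.5938357572557, 'cy': 232.06716296418927, 'camera_from_world': array([[ 0.79956154,  0.60039896, -0.01491421, -0.47566703],
       [ 0.47128999, -0.64263056, -0.60407922, -0.20933923],
       [-0.37227287,  0.47596959, -0.7967847 ,  1.24066912],
       [ 0.        ,  0.        ,  0.        ,  1.        ]])}
top {'fx': 558.695408920884, 'fy': 558.695408920884, 'cx': 324.4134530566795, 'cy': 233.7068615949091, 'camera_from_world': array([[-5.95509283e-04, -9.99881855e-01, -1.53597607e-02,
         2.10360106e-03],
       [-9.91531090e-01,  2.58514120e-03, -1.29843807e-01,
         6.02196429e-01],
       [ 1.29868174e-01,  1.51523571e-02, -9.91415485e-01,
         1.30181195e+00],
       [ 0.00000000e+00,  0.00000000e+00,  0.00000000e+00,
         1.00000000e+00]])}
{'t': 0.1, 'q': array([ 1.16692075,  0.47771827,  0.02231208,  1.55632301, -0.01147651,
        1.10925812, -0.08310878]), 'joint_vel': array([ 0.00108813, -0.0017782 ,  0.00097166, -0.00173908, -0.00053999,
        0.00151918,  0.00053474]), 'joint_torque': array([ 3.96697797e-03, -5.97762251e+01,  1.61343042e+00, -2.81956208e+01,
        1.28101098e-02,  5.00879265e-03,  3.31980152e-05]), 'eef_pos': array([ 0.19661881, -0.64523619,  0.25243423]), 'tool_rot': array([-7.69617153e-04,  9.89080584e-01,  1.47373588e-01, -1.75799828e-04]), 'contact_force': array([-0.02771252,  0.0854749 ,  0.10861683]), 'torque': array([ 0.00740362,  0.01014672, -0.05709249]), 'gripper_width': 0.9982879639017155} 0.022
```

View pics/scene0.png

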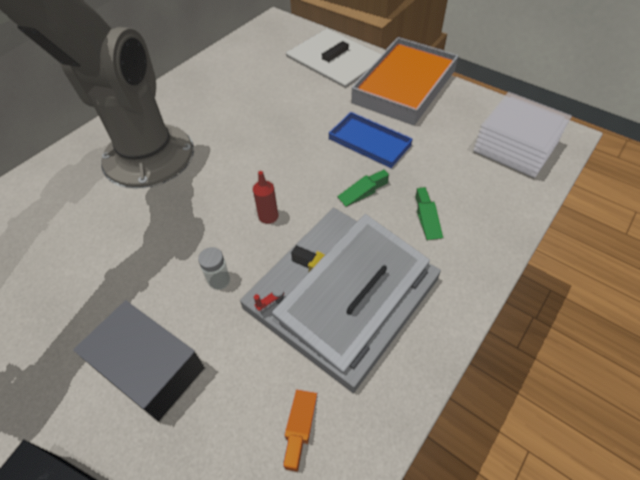

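View pics/top0.png

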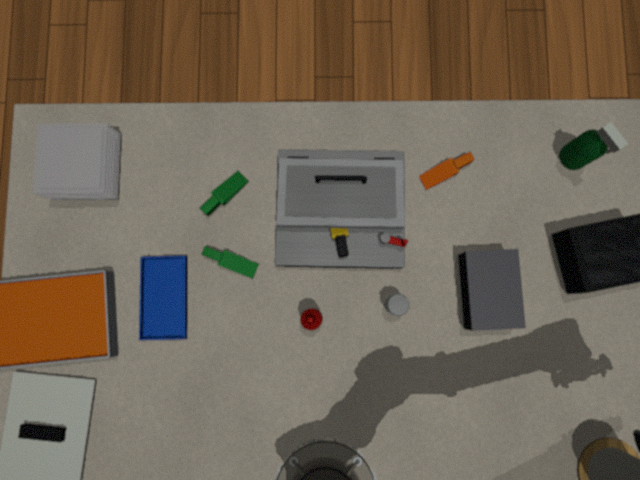

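Candidates for the wedge, in top pixels: yellow with a black grip at (341,241) on the deck, green at (224,193) and (230,261), and orange at (446,170). The yellow one fits. The blue tray is at (164,297), the turnbutton at (395,240), the bottle at (311,319), the shaker at (397,303) and the meal trays at (492,288). Next I'll check close crops.

Run:
```python
import cv2,numpy as np
t=cv2.imread("pics/top0.png"); s=cv2.imread("pics/scene0.png")
a=cv2.resize(t[140:280,265:415],None,fx=5,fy=4.2,interpolation=cv2.INTER_CUBIC)
cv2.imwrite("pics/ct.png",cv2.resize(t[140:280,265:415],None,fx=4,fy=4,interpolation=cv2.INTER_CUBIC))
cv2.imwrite("pics/cs.png",cv2.resize(s[205:345,235:385],None,fx=4,fy=4,interpolation=cv2.INTER_CUBIC))
```

```text
(no output)
```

View pics/ct.png

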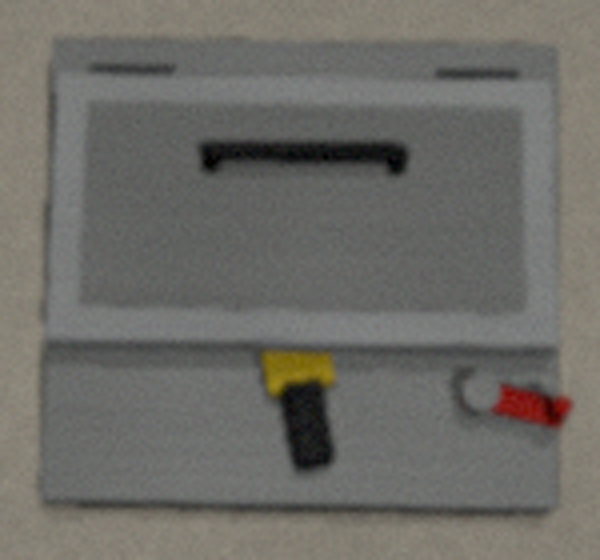

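View pics/cs.png

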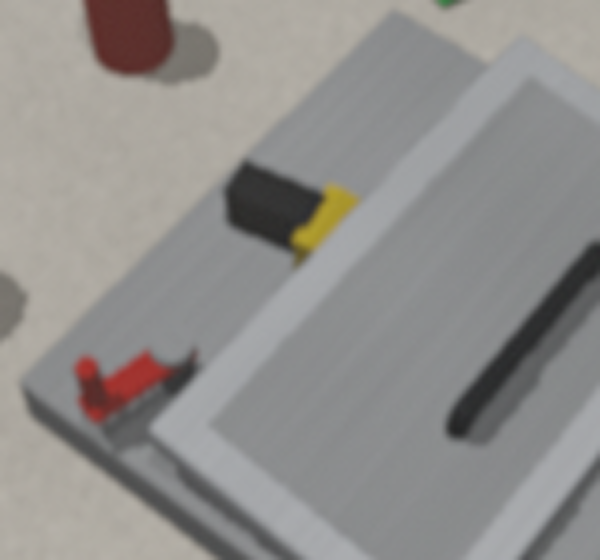

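The crops show the yellow taper going under the lid, with the black grip at about (341,246) in top. The red bar points outward, with its peg at about (405,243). Now I'll measure.

```bash
cat > h.py <<'E'
import cv2,numpy as np
from station import bot
def ray(n,u,v):
    c=bot.calibration(n);T=np.array(c["camera_from_world"]);R,t=T[:3,:3],T[:3,3]
    d=R.T@np.array([(u-c["cx"])/c["fx"],(v-c["cy"])/c["fy"],1]);return -R.T@t,d
def plane(n,u,v,z):
    o,d=ray(n,u,v);return o+d*(z-o[2])/d[2]
def proj(n,p):
    c=bot.calibration(n);T=np.array(c["camera_from_world"]);q=T[:3,:3]@np.array(p)+T[:3,3]
    return np.array([c["fx"]*q[0]/q[2]+c["cx"],c["fy"]*q[1]/q[2]+c["cy"]])
def tri(a,b):
    A=[];B=[]
    for n,(u,v) in(("scene",a),("top",b)):
        o,d=ray(n,u,v);d/=np.linalg.norm(d);P=np.eye(3)-np.outer(d,d);A.append(P);B.append(P@o)
    return np.linalg.solve(sum(A),sum(B))
def blob(n,im,box,kind):
    x0,x1,y0,y1=box;c=im[y0:y1,x0:x1];h=cv2.cvtColor(c,cv2.COLOR_RGB2HSV)
    m={'black':(h[...,2]<70),'red':((h[...,0]<8)|(h[...,0]>172))&(h[...,1]>120),'yel':(abs(h[...,0].astype(int)-26)<8)&(h[...,1]>110),
       'blue':(abs(h[...,0].astype(int)-112)<15)&(h[...,1]>120)}[kind].astype(np.uint8)
    k,l,s,ce=cv2.connectedComponentsWithStats(m);i=1+np.argmax(s[1:,4]);ys,xs=np.nonzero(l==i)
    pts=np.c_[xs+x0,ys+y0].astype(np.float32)
    return pts
E
python3 - <<'E'
from h import *
t=cv2.imread("pics/top0.png")[:,:,::-1].copy();s=cv2.imread("pics/scene0.png")[:,:,::-1].copy()
f=lambda a:np.round(a,3)
L=plane("top",265+42/4,140+500/4,.04);Rr=plane("top",265+553/4,140+508/4,.04);print("front corners",f(L),f(Rr),np.linalg.norm(L-Rr))
print("scene",f(plane("scene",235+22/4,205+385/4,.04)),f(plane("scene",235+395/4,205+12/4,.04)))
BL=plane("top",265+52/4,140+38/4,.04);BR=plane("top",265+558/4,140+45/4,.04);print("back",f(BL),f(BR))
for n,im,box,k,z in(("top",t,(325,360,230,262),'black',.076),("top",t,(325,360,220,245),'yel',.07),("top",t,(375,412,225,255),'red',.072),("top",t,(130,200,245,350),'blue',.025),
   ("scene",s,(285,325,240,275),'black',.076),("scene",s,(245,290,285,315),'red',.08)):
    p=blob(n,im,box,k);r=cv2.minAreaRect(p);b=cv2.boxPoints(r)
    print(n,k,len(p),r[0],[f(plane(n,u,v,z)[:2]).tolist() for u,v in b],"cen",f(plane(n,*r[0],z)))
E
```

```text
front corners [0.527 0.118 0.04 ] [ 0.522 -0.186  0.04 ] 0.3039954573906286
scene [ 0.527 -0.192  0.04 ] [0.533 0.114 0.04 ]
back [0.811 0.115 0.04 ] [ 0.805 -0.194  0.04 ]
top black 237 (341.15386962890625, 246.2692413330078) [[0.59, -0.02], [0.595, -0.047], [0.546, -0.056], [0.54, -0.03]] cen [ 0.568 -0.038  0.076]
top yel 163 (339.0, 233.0) [[0.612, -0.012], [0.612, -0.055], [0.588, -0.055], [0.588, -0.012]] cen [ 0.6   -0.034  0.07 ]
top red 126 (397.584228515625, 241.1348114013672) [[0.576, -0.147], [0.593, -0.151], [0.584, -0.193], [0.567, -0.189]] cen [ 0.58  -0.17   0.072]
top blue 3800 (163.0, 297.5) [[0.551, 0.449], [0.55, 0.337], [0.353, 0.331], [0.353, 0.44]] cen [0.451 0.389 0.025]
scene black 292 (301.81036376953125, 256.27587890625) [[0.558, -0.073], [0.546, -0.039], [0.592, -0.032], [0.603, -0.065]] cen [ 0.575 -0.052  0.076]
scene red 190 (265.7632751464844, 301.44915771484375) [[0.559, -0.179], [0.592, -0.15], [0.613, -0.172], [0.581, -0.2]] cen [ 0.586 -0.176  0.08 ]
```

Run:
```python
from h import *
t=cv2.imread("pics/top0.png")[:,:,::-1].copy();s=cv2.imread("pics/scene0.png")[:,:,::-1].copy()
f=lambda a:np.round(a,4)
print("peg top top",f(plane("top",265+567/4,140+408/4,.106)),"scene",f(plane("scene",235+87/4,205+363/4,.106)),"tri",f(tri((235+87/4,205+363/4),(265+567/4,140+408/4))))
print("peg base scene",f(plane("scene",235+97/4,205+415/4,.072)))
print("pivot post top",f(plane("top",265+482/4,140+393/4,.076)))
p=blob("top",t,(295,330,305,335),'red');r=cv2.minEnclosingCircle(p);print("bottle",r,f(plane("top",*r[0],.10)))
print("bottle base scene",f(plane("scene",268,218,0.005)))
print("shaker top",f(plane("top",398,304,.092)),"scene base",f(plane("scene",217,281,.004)))
print("meal",f(plane("top",494,289,.091)))
# scene grip top face corners
for u,v in((245,163),(328,195),(308,222),(230,190)):print("grip",f(plane("scene",235+u/4,205+v/4,.076)))
for u,v in((288,388),(318,380),(331,462),(301,470)):print("gripT",f(plane("top",265+u/4,140+v/4,.076)))
for n in("top","scene"):
  for q in((.582,-.186,.106),(.591,-.142,.076),(.613,-.037,.04)): print(n,q,proj(n,q))
```

```text
peg top top [ 0.574  -0.1868  0.106 ] scene [ 0.577  -0.1854  0.106 ] tri [ 0.5751 -0.1859  0.1041]
peg base scene [ 0.5831 -0.1919  0.072 ]
pivot post top [ 0.5864 -0.1416  0.076 ]
bottle ((310.8571472167969, 318.78570556640625), 10.819828033447266) [0.4015 0.0308 0.1   ]
bottle base scene [0.4085 0.021  0.005 ]
shaker top [ 0.4344 -0.1661  0.092 ] scene base [ 0.4342 -0.1748  0.004 ]
meal [ 0.468  -0.3841  0.091 ]
grip [ 0.5492 -0.0386  0.076 ]
grip [ 0.5961 -0.029   0.076 ]
grip [ 0.5981 -0.0481  0.076 ]
grip [ 0.5537 -0.0563  0.076 ]
gripT [ 0.5896 -0.0288  0.076 ]
gripT [ 0.5942 -0.0463  0.076 ]
gripT [ 0.5462 -0.0536  0.076 ]
gripT [ 0.5416 -0.0361  0.076 ]
top (0.582, -0.186, 0.106) [406.31825875 238.49556459]
top (0.591, -0.142, 0.076) [385.63394454 236.26888943]
top (0.613, -0.037, 0.04) [340.29273368 229.16569101]
scene (0.582, -0.186, 0.106) [258.54965936 297.4138265 ]
scene (0.591, -0.142, 0.076) [279.28667523 291.31747453]
scene (0.613, -0.037, 0.04) [321.59181843 270.02779253]
```

drive_tool --increments "0.0208 0.0335 0 -0.0105;0.0208 0.0335 0 -0.0105;0.0208 0.0335 0 -0.0105;0.0208 0.0335 0 -0.0105;0.0208 0.0335 0 -0.0105;0.0208 0.0335 0 -0.0105;0.0208 0.0335 0 -0.0105;0.0208 0.0335 0 -0.0105;0.0208 0.0335 0 -0.0105;0.0208 0.0335 0 -0.0105;0.0208 0.0335 0 -0.0105;0.0208 0.0335 0 -0.0105" --grip 0.75

```text
t: 1.1
eef_pos: [0.4468, -0.2419, 0.2532]
tool_rot: [-0.0, 0.996, 0.084, -0.0]
contact_force: [0.4, -0.5, 0.7]
gripper_width: 0.753
```

drive_tool --increments "0.0208 0.0335 0 0;0.0208 0.0335 0 0;0.0208 0.0335 0 0;0.0208 0.0335 0 0;0.0208 0.0335 -0.02 0;0.0208 0.0335 -0.02 0;0 0 -0.02 0;0 0 -0.02 0;0 0 0 0;0 0 0 0"

```text
t: 1.93
eef_pos: [0.5678, -0.0468, 0.1747]
tool_rot: [-0.0, 0.996, 0.085, -0.002]
contact_force: [0.3, 0.7, 0.6]
gripper_width: 0.748
```

Run:
```python
from h import *
o=bot.get_obs();print(o['t'],o['eef_pos'],o['tool_rot'])
w,x,y,z=o['tool_rot'];print("yaw",2*np.arctan2(y,x))
for n in("top","scene"):
    im=bot.read_camera(n);p=proj(n,o['eef_pos']).astype(int);print(p)
    c=im[max(p[1]-70,0):p[1]+70,p[0]-80:p[0]+80,::-1];cv2.imwrite(f"pics/a_{n}.png",cv2.resize(c,None,fx=4,fy=4,interpolation=2))
```

```text
1.9333 [ 0.56781335 -0.0467653   0.1746637 ] [-1.15865258e-04  9.96402207e-01  8.47364971e-02 -1.53424446e-03]
yaw 0.1696766640288043
[345 241]
[297 222]
```

View pics/a_scene.png

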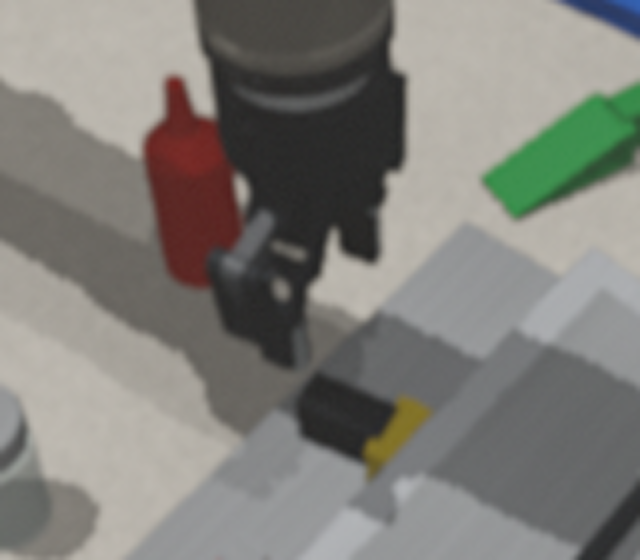

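View pics/a_top.png

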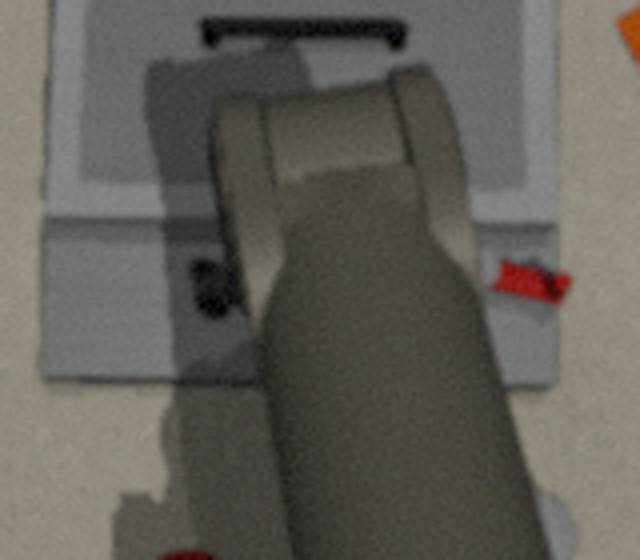

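drive_tool --increments "0.002 0.002 -0.025 0;0.001 0.002 -0.025 0;0 0.001 -0.025 0;0 0 -0.02 0;0 0 -0.012 0;0 0 0 0;0 0 0 0"

```text
t: 2.62
eef_pos: [0.5723, -0.0419, 0.0695]
tool_rot: [0.0, 0.996, 0.084, 0.0]
contact_force: [-0.3, 1.3, 0.9]
gripper_width: 0.753
```

Run:
```python
from h import *
o=bot.get_obs();print(o['t'],o['eef_pos'],o['contact_force'])
for n in("scene",):
    im=bot.read_camera(n);p=proj(n,o['eef_pos']).astype(int);print(p)
    c=im[max(p[1]-70,0):p[1]+70,p[0]-80:p[0]+80,::-1];cv2.imwrite(f"pics/b_{n}.png",cv2.resize(c,None,fx=4,fy=4,interpolation=2))
```

```text
2.6167 [ 0.57234323 -0.04190522  0.06947645] [-0.27189142  1.29474525  0.85889751]
[304 254]
```

View pics/b_scene.png

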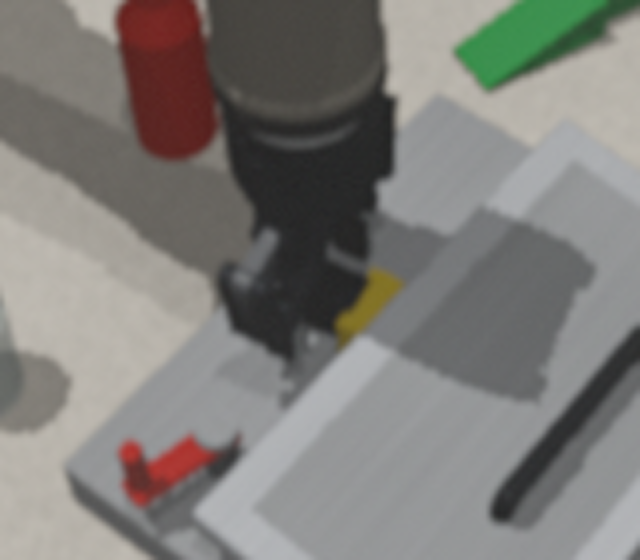

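The scene view shows the fingers straddling the grip, so I'll close.

drive_tool --increments "0 0 -0.003 0;0 0 0 0;0 0 0 0;0 0 0 0;0 0 0 0;0 0 0 0;0 0 0 0;0 0 0 0" --grip 0 --squeeze 60

```text
t: 3.33
eef_pos: [0.5721, -0.0412, 0.0666]
tool_rot: [-0.0, 0.996, 0.085, 0.0]
contact_force: [-1.8, 0.3, 6.3]
gripper_width: 0.269
```

drive_tool --increments "-0.0041 -0.0007 0 0;-0.0041 -0.0007 0 0;-0.0041 -0.0007 0 0;-0.0041 -0.0007 0 0;-0.0041 -0.0007 0 0;-0.0041 -0.0007 0 0;0 0 0 0;0 0 0 0;0 0 0 0;0 0 0 0;0 0 0 0;0 0 0 0"

```text
t: 4.33
eef_pos: [0.5483, -0.0454, 0.0665]
tool_rot: [-0.0, 0.996, 0.085, 0.001]
contact_force: [1.4, 1.4, 6.7]
gripper_width: 0.274
```

Run:
```python
from h import *
o=bot.get_obs();print(o['t'],o['eef_pos'],o['contact_force'])
for n in("scene",):
    im=bot.read_camera(n);p=(304,254)
    c=im[max(p[1]-70,0):p[1]+70,p[0]-80:p[0]+80,::-1];cv2.imwrite(f"pics/c_{n}.png",cv2.resize(c,None,fx=4,fy=4,interpolation=2))
```

```text
4.3333 [ 0.54828154 -0.04537351  0.06654557] [1.35566742 1.36761879 6.73020488]
```

View pics/c_scene.png

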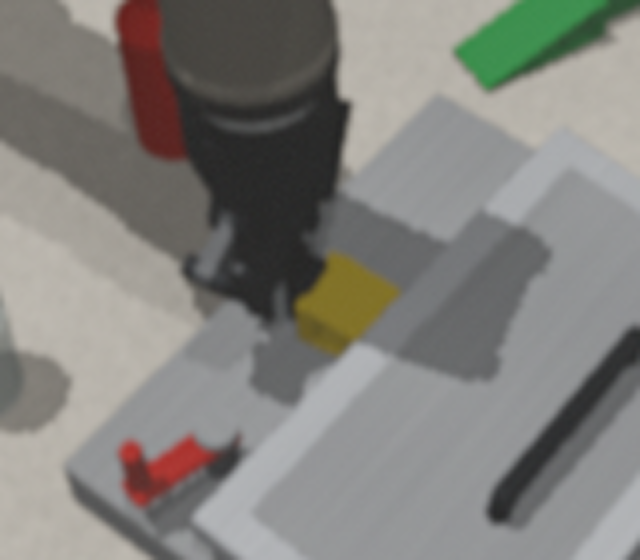

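The taper has come out by one tug and the lid is lower and settled. Second tug.

drive_tool --increments "-0.0041 -0.0007 0 0;-0.0041 -0.0007 0 0;-0.0041 -0.0007 0 0;-0.0041 -0.0007 0 0;-0.0041 -0.0007 0 0;0 0 0 0;0 0 0 0;0 0 0 0;0 0 0 0;0 0 0 0;0 0 0 0;0 0 0 0"

```text
t: 5.38
eef_pos: [0.528, -0.049, 0.0665]
tool_rot: [0.0, 0.996, 0.085, 0.001]
contact_force: [2.8, 0.6, 6.5]
gripper_width: 0.275
```

Run:
```python
from h import *
o=bot.get_obs();print(o['t'],o['eef_pos'],o['contact_force'])
for n in("scene",):
    im=bot.read_camera(n);p=(304,254)
    c=im[max(p[1]-70,0):p[1]+70,p[0]-80:p[0]+80,::-1];cv2.imwrite(f"pics/d_{n}.png",cv2.resize(c,None,fx=4,fy=4,interpolation=2))
```

```text
5.3833 [ 0.52802816 -0.04904119  0.06651709] [2.81073391 0.58933289 6.46166553]
```

View pics/d_scene.png

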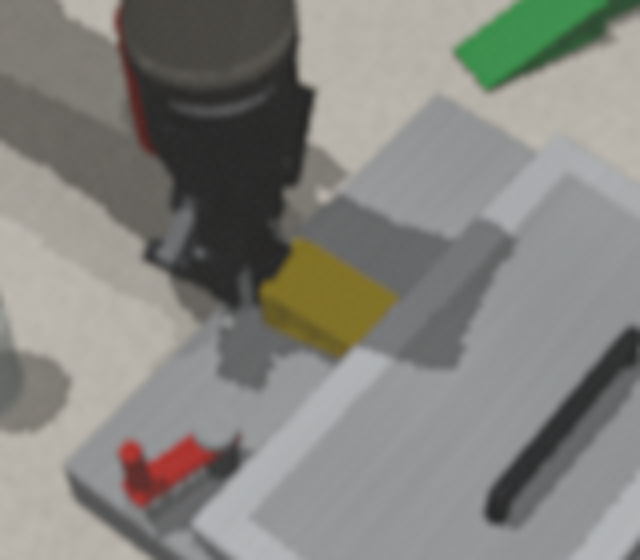

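drive_tool --increments "-0.0041 -0.0007 0 0;-0.0041 -0.0007 0 0;-0.0041 -0.0007 0 0;-0.0041 -0.0007 0 0;-0.0041 -0.0007 0 0;0 0 0 0;0 0 0 0;0 0 0 0;0 0 0 0;0 0 0 0;0 0 0 0;0 0 0 0"

```text
t: 6.43
eef_pos: [0.5074, -0.0526, 0.0665]
tool_rot: [0.0, 0.996, 0.085, 0.001]
contact_force: [1.8, 1.3, 7.0]
gripper_width: 0.274
```

drive_tool --increments "-0.0041 -0.0007 0 0;-0.0041 -0.0007 0 0;-0.0041 -0.0007 0 0;-0.0041 -0.0007 0 0;-0.0041 -0.0007 0 0;0 0 0 0;0 0 0 0;0 0 0 0;0 0 0 0;0 0 0 0;0 0 0 0;0 0 0 0"

```text
t: 7.43
eef_pos: [0.4859, -0.0565, 0.0662]
tool_rot: [0.0, 0.996, 0.085, 0.001]
contact_force: [-0.4, 1.4, 9.4]
gripper_width: 0.27
```

Run:
```python
from h import *
o=bot.get_obs();print(o['t'],o['eef_pos'],o['contact_force'])
for n in("scene",):
    im=bot.read_camera(n);p=(284,244)
    c=im[max(p[1]-70,0):p[1]+70,p[0]-80:p[0]+80,::-1];cv2.imwrite(f"pics/e_{n}.png",cv2.resize(c,None,fx=4,fy=4,interpolation=2))
```

```text
7.4333 [ 0.48588429 -0.05648692  0.06622797] [-0.36393434  1.36778516  9.41961227]
```

View pics/e_scene.png

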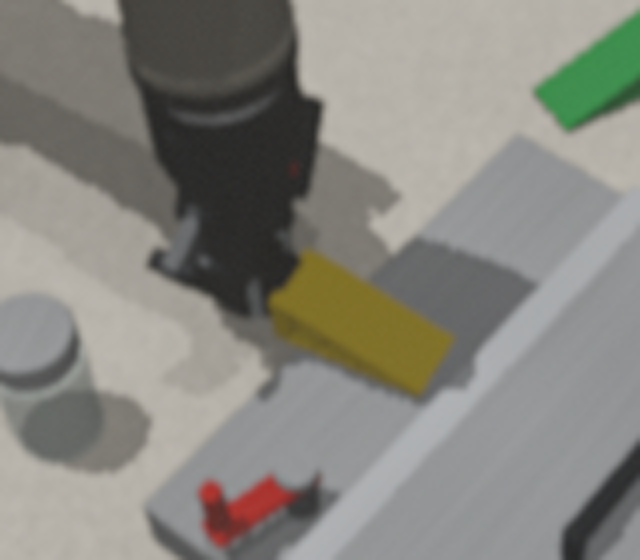

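The scene view shows the wedge clear of the lid and the lid down. I'll lift and carry it to the tray.

drive_tool --increments "0 0 0.015 0;0 0 0.03 0;0 0 0.035 0;0 0 0.035 0;0 0 0.035 0;0 0 0.03 0;-0.003 0.01 0 -0.01;-0.006 0.03 0 -0.02;-0.006 0.037 0 -0.02;-0.007 0.037 0 -0.02;-0.007 0.037 0 -0.02;-0.007 0.037 0 -0.02"

```text
t: 8.48
eef_pos: [0.447, 0.1318, 0.2443]
tool_rot: [0.001, 1.0, 0.029, -0.002]
contact_force: [1.1, 0.1, -1.2]
gripper_width: 0.274
```

drive_tool --increments "-0.007 0.037 0 -0.02;-0.007 0.037 0 -0.02;-0.007 0.037 0 0;-0.007 0.037 0 0;-0.006 0.037 0 0;-0.006 0.037 0 0;-0.004 0.025 0 0;0 0 0 0;0 0 0 0;0 0 0 0"

```text
t: 9.32
eef_pos: [0.4052, 0.3765, 0.2442]
tool_rot: [0.002, 1.0, 0.01, -0.001]
contact_force: [-0.5, -0.4, -1.1]
gripper_width: 0.271
```

Run:
```python
from h import *
o=bot.get_obs();print(o['t'],o['eef_pos'],o['contact_force'])
w,x,y,z=o['tool_rot'];print("yaw",2*np.arctan2(y,x))
for n in("scene","top"):
    im=bot.read_camera(n);cv2.imwrite(f"pics/f_{n}.png",im[:,:,::-1])
```

```text
9.3167 [0.40522345 0.37650706 0.24417353] [-0.49367392 -0.4202182  -1.09628725]
yaw 0.0190892039049883
```

View pics/f_scene.png

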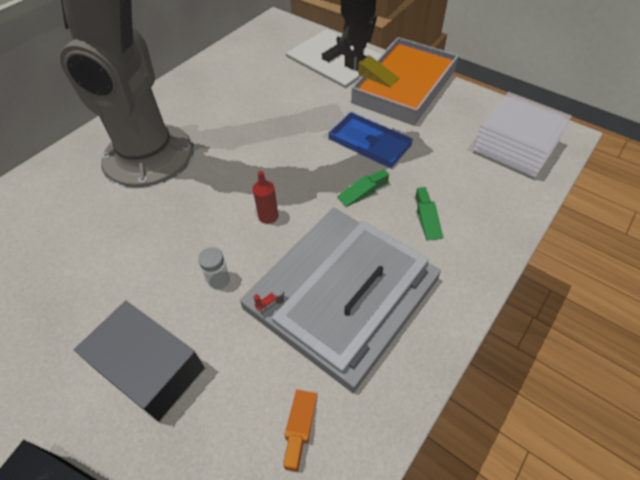

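View pics/f_top.png

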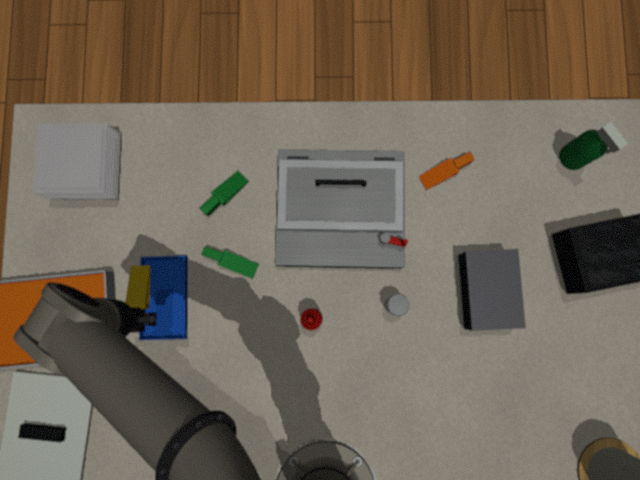

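The lid is shut in both views and the wedge is held over the tray at yaw 0.02. Now I'll lower it.

drive_tool --increments "0.001 0.006 -0.02 0;0.001 0.006 -0.035 0;0 0 -0.035 0;0 0 -0.035 0;0 0 -0.035 0;0 0 -0.025 0;0 0 -0.015 0;0 0 -0.005 0;0 0 0 0;0 0 0 0;0 0 0 0"

```text
t: 10.33
eef_pos: [0.4087, 0.3912, 0.0421]
tool_rot: [-0.001, 1.0, 0.01, 0.001]
contact_force: [0.0, 1.1, -0.8]
gripper_width: 0.278
```

drive_tool --increments "-0.001 -0.001 -0.004 0;0 0 -0.003 0;0 0 -0.003 0;0 0 0 0;0 0 0 0"

```text
t: 10.75
eef_pos: [0.4067, 0.3898, 0.0306]
tool_rot: [-0.0, 1.0, 0.01, 0.0]
contact_force: [0.4, -0.2, -1.4]
gripper_width: 0.276
```

drive_tool --increments "0 0 -0.001 0;0 0 -0.001 0;0 0 0 0;0 0 0 0"

```text
t: 11.08
eef_pos: [0.4068, 0.3898, 0.0305]
tool_rot: [0.0, 1.0, 0.01, 0.001]
contact_force: [-5.0, -4.6, 19.9]
gripper_width: 0.275
```

Contact with the tray floor, so I'll release with a limited opening.

drive_tool --increments "0 0 0.001 0;0 0 0 0;0 0 0 0;0 0 0 0;0 0 0 0" --grip 0.5

```text
t: 11.5
eef_pos: [0.4066, 0.3897, 0.0294]
tool_rot: [0.0, 1.0, 0.01, -0.0]
contact_force: [0.2, -1.1, 0.2]
gripper_width: 0.5
```

drive_tool --increments "0 0 0.01 0;0 0 0.02 0;0 0 0.03 0;0 0 0.035 0;0 0 0.035 0;0 0 0.03 0;0 0 0 0;0 0 0 0"

```text
t: 12.17
eef_pos: [0.4074, 0.3906, 0.1921]
tool_rot: [-0.001, 1.0, 0.01, 0.002]
contact_force: [1.2, -0.6, -0.5]
gripper_width: 0.498
```

Run:
```python
from h import *
o=bot.get_obs();print(o['t'],o['eef_pos'],o['contact_force'])
for n in("scene","top"):
    im=bot.read_camera(n);cv2.imwrite(f"pics/g_{n}.png",im[:,:,::-1])
```

```text
12.1667 [0.40744507 0.39064042 0.19208462] [ 1.18182214 -0.58320742 -0.46334569]
```

View pics/g_scene.png

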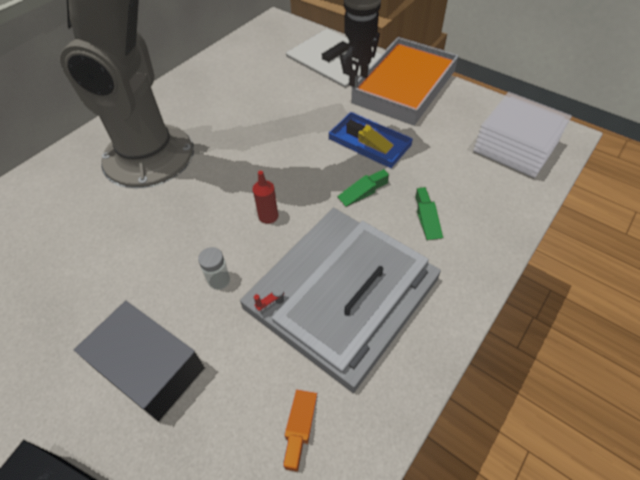

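The wedge lies in the tray, tray wall to wall clear. Next is the turnbutton; I'll re-measure the peg and the button angle, and check the wrist range.

Run:
```python
from h import *
o=bot.get_obs();print(np.round(o['q'],3))
f=lambda a:np.round(a,4)
t=cv2.imread("pics/g_top.png");s=cv2.imread("pics/g_scene.png")
a=cv2.resize(t[215:265,370:420],None,fx=8,fy=8,interpolation=2);b=cv2.resize(s[280:330,245:295],None,fx=8,fy=8,interpolation=2)
cv2.imwrite("pics/peg.png",np.hstack([a,b]))
w=cv2.resize(t[240:350,110:210],None,fx=4,fy=4,interpolation=2);cv2.imwrite("pics/wt.png",w)
```

```text
[-0.44   0.42  -0.55   1.861  0.268  0.935 -2.663]
```

View pics/peg.png

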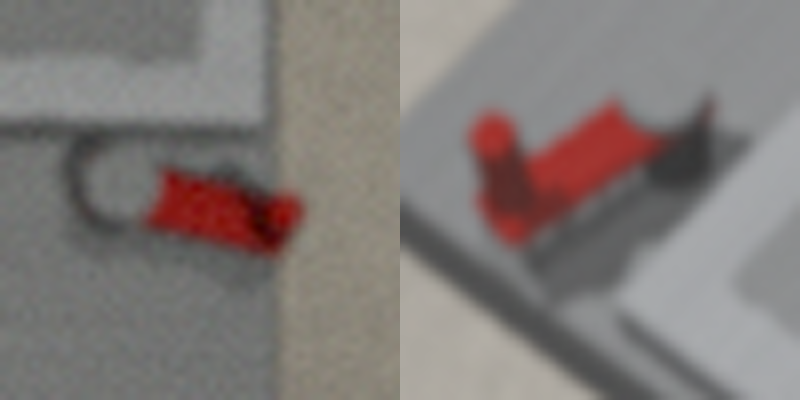

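View pics/wt.png

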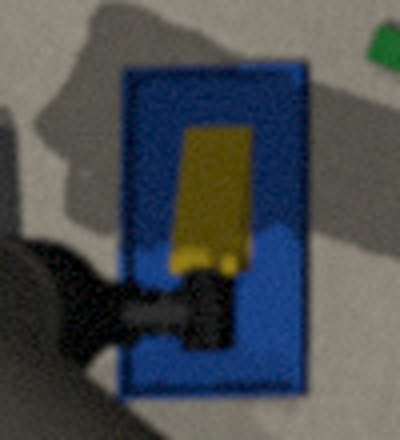

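Peg at about (0.577,-0.186). The wrist has room if the jaws go to yaw +1.3 at the start and 3.1 at the end.

drive_tool --increments "0.0106 -0.036 0.005 0.107;0.0106 -0.036 0.005 0.107;0.0106 -0.036 0.005 0.107;0.0106 -0.036 0.005 0.107;0.0106 -0.036 0 0.107;0.0106 -0.036 0 0.107;0.0106 -0.036 0 0.107;0.0106 -0.036 0 0.107;0.0106 -0.036 0 0.107;0.0106 -0.036 0 0.107;0.0106 -0.036 0 0.107;0.0106 -0.036 0 0.107" --grip 0.42

```text
t: 13.27
eef_pos: [0.533, -0.0442, 0.208]
tool_rot: [-0.001, 0.793, 0.609, -0.001]
contact_force: [1.1, 0.4, -1.3]
gripper_width: 0.417
```

drive_tool --increments "0.0106 -0.036 0 0;0.0106 -0.036 0 0;0.0106 -0.036 0 0;0.0106 -0.036 0 0;0 0 0 0;0 0 0 0;0 0 0 0"

```text
t: 13.85
eef_pos: [0.5754, -0.1853, 0.208]
tool_rot: [-0.002, 0.795, 0.607, -0.001]
contact_force: [-0.2, 0.3, 0.2]
gripper_width: 0.417
```

Run:
```python
from h import *
o=bot.get_obs();print(o['t'],o['eef_pos'],np.round(o['q'],3))
w,x,y,z=o['tool_rot'];print("yaw",2*np.arctan2(y,x))
for n in("scene",):
    im=bot.read_camera(n);p=(260,280)
    c=im[p[1]-70:p[1]+70,p[0]-80:p[0]+80,::-1];cv2.imwrite(f"pics/i_{n}.png",cv2.resize(c,None,fx=4,fy=4,interpolation=2))
```

```text
13.85 [ 0.57540486 -0.18533077  0.20799463] [ 0.662  0.477 -0.603  1.741  0.308  1.023 -0.319]
yaw 1.3041657823572295
```

View pics/i_scene.png

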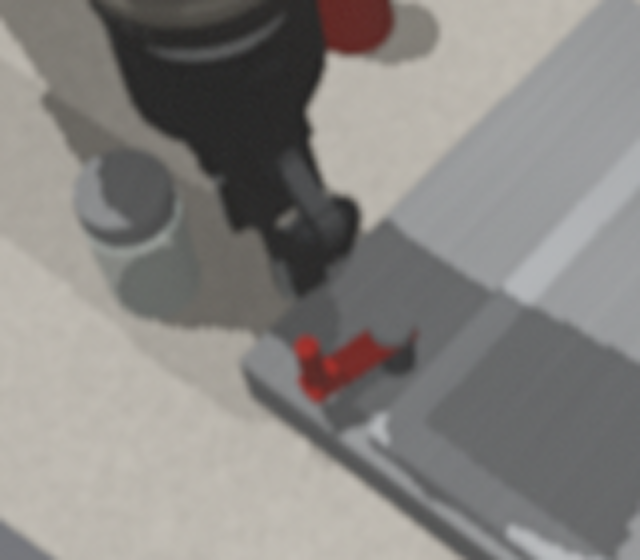

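drive_tool --increments "0.001 0 -0.025 0;0 0 -0.03 0;0 0 -0.025 0;0 0 -0.015 0;0 0 -0.01 0;0 0 0 0;0 0 0 0"

```text
t: 14.48
eef_pos: [0.5774, -0.1851, 0.1048]
tool_rot: [-0.0, 0.794, 0.607, 0.0]
contact_force: [-0.3, -0.3, -0.2]
gripper_width: 0.423
```

Run:
```python
from h import *
o=bot.get_obs();print(o['t'],o['eef_pos'],o['contact_force'])
for n in("scene",):
    im=bot.read_camera(n);p=(260,290)
    c=im[p[1]-50:p[1]+50,p[0]-60:p[0]+60,::-1];cv2.imwrite(f"pics/j_{n}.png",cv2.resize(c,None,fx=5,fy=5,interpolation=2))
```

```text
14.4833 [ 0.57739155 -0.18506812  0.10480233] [-0.28865009 -0.26184252 -0.15851531]
```

View pics/j_scene.png

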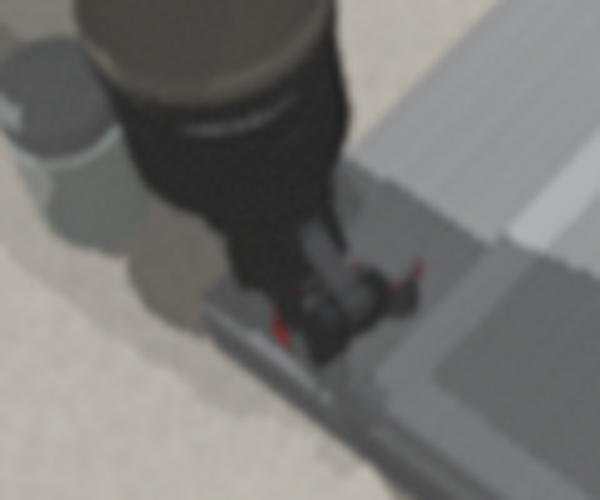

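drive_tool --increments "0 0 0 0;0 0 0 0;0 0 0 0;0 0 0 0" --grip 0.2 --squeeze 20

```text
t: 14.87
eef_pos: [0.5776, -0.1864, 0.1053]
tool_rot: [0.0, 0.795, 0.607, 0.0]
contact_force: [0.8, -0.8, -0.2]
gripper_width: 0.204
```

Run:
```python
import numpy as np
th=np.arange(-.245,1.66,.1);p=np.c_[.588+.045*np.sin(th),-.142-.045*np.cos(th)]
print(len(th)-1,th[-1]);print(np.round(np.diff(p,axis=0),4).tolist())
```

```text
19 1.6550000000000002
[[0.0044, -0.0009], [0.0045, -0.0004], [0.0045, 0.0], [0.0045, 0.0005], [0.0044, 0.0009], [0.0043, 0.0014], [0.0041, 0.0018], [0.0039, 0.0022], [0.0037, 0.0026], [0.0034, 0.0029], [0.0031, 0.0032], [0.0028, 0.0035], [0.0024, 0.0038], [0.002, 0.004], [0.0016, 0.0042], [0.0012, 0.0043], [0.0007, 0.0044], [0.0003, 0.0045], [-0.0002, 0.0045]]
```

drive_tool --increments "0.0044 -0.0009 0 0.1;0.0045 -0.0004 0 0.1;0.0045 0 0 0.1;0.0045 0.0005 0 0.1;0.0044 0.0009 0 0.1;0.0043 0.0014 0 0.1;0 0 0 0;0 0 0 0"

```text
t: 15.53
eef_pos: [0.6039, -0.1848, 0.1046]
tool_rot: [-0.0, 0.581, 0.814, 0.0]
contact_force: [0.4, 0.5, 1.2]
gripper_width: 0.201
```

Run:
```python
from h import *
o=bot.get_obs();print(o['t'],o['eef_pos'],o['contact_force'])
for n in("scene",):
    im=bot.read_camera(n);p=(270,290)
    c=im[p[1]-50:p[1]+50,p[0]-60:p[0]+60,::-1];cv2.imwrite(f"pics/k_{n}.png",cv2.resize(c,None,fx=5,fy=5,interpolation=2))
```

```text
15.5333 [ 0.60392086 -0.18483263  0.10463052] [0.41345947 0.4509748  1.16033875]
```

View pics/k_scene.png

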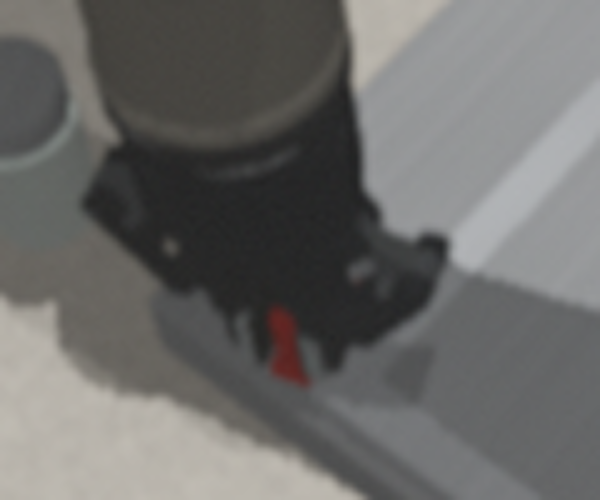

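The peg is between the fingers and turning with them. I'll carry on with the arc.

drive_tool --increments "0.0041 0.0018 0 0.1;0.0039 0.0022 0 0.1;0.0037 0.0026 0 0.1;0.0034 0.0029 0 0.1;0.0031 0.0032 0 0.1;0.0028 0.0035 0 0.1;0.0024 0.0038 0 0.1;0.002 0.004 0 0.1;0.0016 0.0042 0 0.1;0.0012 0.0043 0 0.1;0 0 0 0"

```text
t: 16.5
eef_pos: [0.6322, -0.152, 0.1046]
tool_rot: [0.0, 0.118, 0.993, 0.0]
contact_force: [0.6, -1.1, -0.0]
gripper_width: 0.198
```

drive_tool --increments "0.0007 0.0044 0 0.08;0.0002 0.0030 0 0.05;0 0 0 0;0 0 0 0"

```text
t: 16.83
eef_pos: [0.6328, -0.145, 0.1046]
tool_rot: [-0.0, 0.056, 0.998, -0.0]
contact_force: [1.1, 0.4, 0.2]
gripper_width: 0.203
```

Run:
```python
from h import *
o=bot.get_obs();print(o['t'],o['eef_pos'],o['contact_force'])
for n in("scene",):
    im=bot.read_camera(n);p=(290,300)
    c=im[p[1]-50:p[1]+50,p[0]-60:p[0]+60,::-1];cv2.imwrite(f"pics/l_{n}.png",cv2.resize(c,None,fx=5,fy=5,interpolation=2))
```

```text
16.8333 [ 0.63275046 -0.14497109  0.10461666] [1.1343703  0.3752975  0.15072021]
```

View pics/l_scene.png

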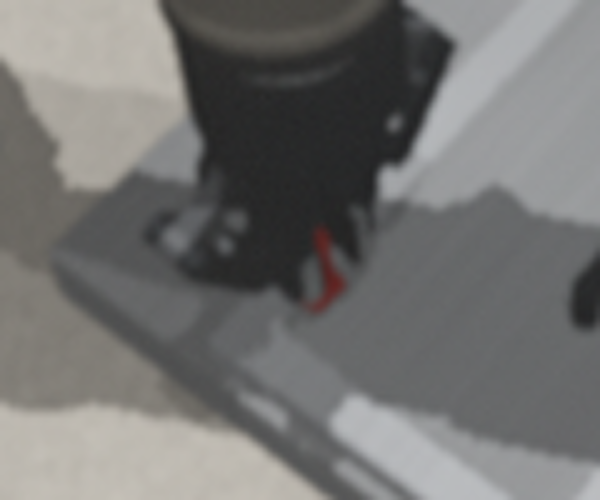

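drive_tool --increments "0 0.0015 0 0;0 0.0015 0 0;0 0 0 0;0 0 0 0"

```text
t: 17.22
eef_pos: [0.633, -0.1418, 0.1047]
tool_rot: [0.0, 0.054, 0.999, -0.0]
contact_force: [-0.3, 0.0, 0.5]
gripper_width: 0.199
```

drive_tool --increments "0 0.0012 0 0;0 0.0012 0 0;0 0 0 0;0 0 0 0"

```text
t: 17.55
eef_pos: [0.6329, -0.1391, 0.1046]
tool_rot: [-0.0, 0.054, 0.999, 0.0]
contact_force: [0.6, -1.3, -0.9]
gripper_width: 0.201
```

drive_tool --increments "0 0 0 0;0 0 0 0;0 0 0.02 0;0 0 0.03 0;0 0 0.035 0;0 0 0.035 0;-0.03 0.02 0.01 0;-0.035 0.02 0 0;-0.035 0.02 0 0;-0.035 0.02 0 0;0 0 0 0" --grip 0.35

```text
t: 18.47
eef_pos: [0.4906, -0.0551, 0.2334]
tool_rot: [-0.003, 0.05, 0.999, -0.002]
contact_force: [-0.0, 0.6, -0.8]
gripper_width: 0.352
```

drive_tool --increments "0 0.037 0 0;0 0.037 0 0;0 0.037 0 0;0 0.037 0 0;0 0.037 0 0;0 0.037 0 0;0 0 0 0;0 0 0 0;0 0 0 0"

```text
t: 19.22
eef_pos: [0.4979, 0.1624, 0.2344]
tool_rot: [-0.0, 0.053, 0.999, -0.0]
contact_force: [-0.6, -0.3, 0.6]
gripper_width: 0.35
```

Run:
```python
from h import *
o=bot.get_obs();print(o['t'],o['eef_pos'],o['contact_force'])
T={n:bot.read_camera(n) for n in("scene","top")}
for n,im in T.items():cv2.imwrite(f"pics/m_{n}.png",im[:,:,::-1])
t=T["top"][:,:,::-1];s=T["scene"][:,:,::-1]
cv2.imwrite("pics/m_z.png",np.hstack([cv2.resize(t[200:260,350:410],None,fx=6,fy=6,interpolation=2),cv2.resize(s[260:320,255:315],None,fx=6,fy=6,interpolation=2)]))
for n,box in(("top",(370,412,205,255)),("scene",(250,320,265,315))):
    p=blob(n,T[n],box,'red');r=cv2.minAreaRect(p);print(n,len(p),r,[np.round(plane(n,u,v,.072)[:2],3).tolist() for u,v in cv2.boxPoints(r)])
```

```text
19.2167 [0.49790156 0.16237179 0.23439519] [-0.57717258 -0.32139665  0.60569135]
top 121 ((384.5, 224.0), (18.0, 7.0), 90.0) [[0.642, -0.132], [0.642, -0.149], [0.599, -0.148], [0.599, -0.132]]
scene 186 ((290.3117980957031, 298.6529541015625), (21.475019454956055, 12.885011672973633), 32.47119140625) [[0.597, -0.154], [0.592, -0.128], [0.637, -0.126], [0.641, -0.152]]
```

View pics/m_z.png

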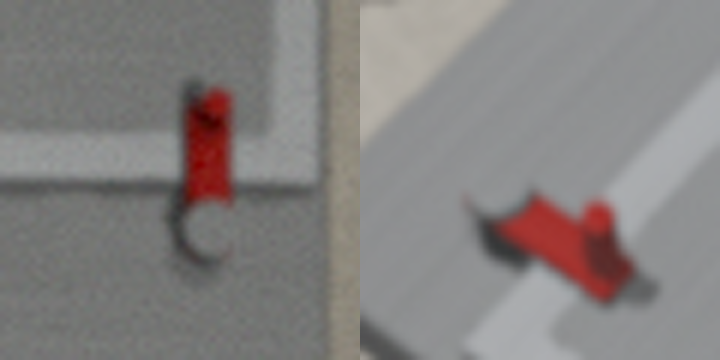

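View pics/m_scene.png

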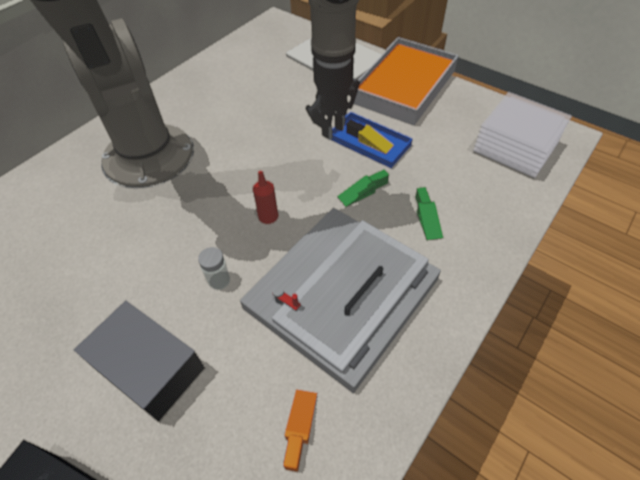

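View pics/m_top.png

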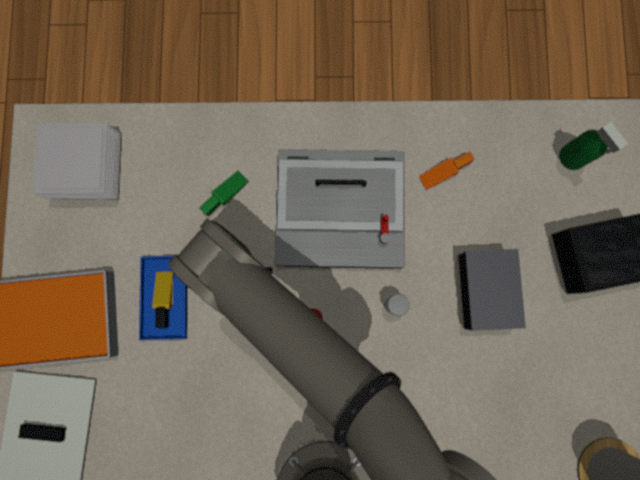

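The bar points straight across the lid, at about 1.55 rad. The lid is flat, the wedge is in the tray at top (163,299), and the bottle, shaker and meal trays are at their starting pixels. The arm is clear of everything, so I'll hand in.

```bash
python3 -c "
from station import bot
print(bot.hand_in())"
```

```text
the job is handed in; nothing more can be done
None
```

The job is done and handed in at about 19 s of the 67 s allowed. The hand-in reports no verdict.

- **Wedge and lid:** I pinched the wedge's black grip and drew it out in four tugs of 20 to 25 mm, with a hold of about half a second after each. I then laid it in the blue tray.
- **Turnbutton:** I swung it by its peg with the jaws loosely round it.
- **Last pictures:**
  - The lid lies flat.
  - The turnbutton is square across the lid, at about 1.55 rad.
  - The wedge is near the middle of the tray.
  - The shaker and meal trays are at their starting pixels in both views. The bottle is too in the scene view, but the arm hid it in the top view.
  - The arm is clear of everything.
- **Not confirmed:** I judged the lid angle only from the pictures and the wedge's position, not from a joint reading. I also never felt the turnbutton's end stop, so 1.55 rad is my reading of the picture.

No check failed. The two camera views placed the grip and the peg 3 to 6 mm apart, so I took values in between.

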